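Clear the weight off the cover and lock it with the T-head key

TASK

A weight has been left standing on the slotted steel cover of the instrument base: pick it up by its knob and set it down, not dropped, upright on the floor of the shallow tray beside the smaller weight. Then take the T-head key from its rack, put its head lengthwise through the cover's slot until the collar rests on the cover, turn it a quarter turn so that the head lies across the slot underneath, and let go. Leave the smaller weight, the dark nozzle and the steel ring where they are.

Things in the scene. Friction and masses are not known exactly. Their poses are not given: they have to be found in the camera images.
- slot (a point): Instrument base, fixed: white box 120 x 120 x 50 mm tall, hollow, with a steel cover 10 mm thick on top. The point is the centre of the slot, on the cover's top face; x along the slot (44 mm long), y across it (15 mm wide), z up. With the key's collar resting on the cover its T-head is 4 mm below the cover's underside and turns freely either way, without a stop.
- weight_mid (a point): The weight left standing on the cover, hiding the slot: a plain steel disc 70 mm dia x 22 mm thick with an upright knob 24 mm dia x 36 mm tall on its centre (58 mm tall in all), about 0.7 kg. The point is on its axis, 29 mm above its underside; z is its axis. Take it by the knob.
- key_mid (a point): T-head key, steel, 71 mm tall, 0.15 kg. Upward: head 36 (x) x 10 (y) x 9 mm tall (lowest 4 mm a nose, 30 x 6); shank 10 mm dia x 14; collar 36 mm dia x 6; flat handle 36 (x) x 12 (y) x 42 mm tall, parallel to the head. The point is on its axis 35.5 mm above its foot, 12.5 mm above the collar's underside; the handle's middle is 14.5 mm above the point. z up.
- rack: Grey key rack, fixed: two blocks 50 mm long, 18 mm wide, 16 mm apart, on a 60 x 60 mm foot, 34 mm tall in all. Origin at its underside; x along the gap, z up. The key hangs on the blocks by its collar, T-head down in the gap and along it; it lifts straight out (30 mm up).
- tray: Shallow open stainless tray, fixed, 190 mm (x) x 110 mm (y) x 16 mm tall, walls and floor 3 mm; origin at the centre of its underside. Its +x end is taken by the smaller weight; the rest is free.
- small_weight_mid (a point): the smaller weight that already stands in the tray: steel disc 50 mm dia x 18 mm with a knob 16 mm dia x 22 mm; the point is on its axis, 20 mm above its underside. Leave it.
- die: dark steel nozzle, 40 mm dia, 42 mm tall, standing on the table; origin at its underside. Bystander.
- collar: steel ring 42 mm dia, 18 mm tall, lying on the table; origin at its underside. Bystander.
Things that resemble listed ones, but are neither listed nor needed, are in the scene too. What is shaped like the part that bears slot but purple is not meant.

How it is judged:
On the way, in this order (a step that is already met when the one before it is completed fails the run):
1. the weight stands upright on the tray's floor, released (x of weight_mid in the frame of tray between -0.075 and 0.075 m and y of weight_mid in the frame of tray between -0.035 and 0.035 m and z of weight_mid in the frame of tray below 0.038 m and angle between weight_mid's own z axis and vertical below 0.12 rad and contact force between the fingers and weight below 0.1 N), for 0.2 s.
2. the key's T-head is through the slot, wholly below the cover (z of key_mid in the frame of slot between 0.005 and 0.0165 m and horizontal distance between key_mid and slot below 0.022 m and angle between key_mid's own z axis and vertical below 0.25 rad), for 0.1 s.
3. the key is turned: its T-head lies across the slot within 20 degrees (all of step 2 and angle between the x axis of key_mid and the y axis of slot, either way round below 0.35 rad), for 0.2 s.
At the end, for the whole second after the job is handed in: The weight stands upright (within 7 degrees) on the tray's floor inside its walls; the key hangs through the slot with its collar on the cover (within 3 mm), upright within 7 degrees, its T-head below the cover and across the slot within 20 degrees; both released and at rest (all of step 1 and z of key_mid in the frame of slot between 0.005 and 0.0155 m and horizontal distance between key_mid and slot below 0.022 m and angle between key_mid's own z axis and vertical below 0.25 rad and angle between the x axis of key_mid and the y axis of slot, either way round below 0.35 rad and angle between key_mid's own z axis and vertical below 0.12 rad and contact force between the fingers and key below 0.1 N and linear speed of each of weight, key below 0.02 m/s); the robot touches nothing.
It fails at once if the weight is dropped (falls freely by some 3 cm) (contact force between the fingers and weight below 0.1 N and linear speed of weight above 0.8 m/s).
It fails at once if the smaller weight, the nozzle or the ring is moved by more than 30 mm (distance of any of small_weight_mid, die, collar from where it was at the start of the episode above 0.03 m).
It also fails if it takes over 69 s, if anything falls off the work surface, if the arm or the gripper's body presses on something with over 40 N, if the wrist force passes 120 N, or if a joint passes its speed limit or range.

ROBOT

A 7-joint arm with a two-finger parallel gripper is mounted at the origin on the work surface. World frame = base frame: x ahead of the robot, y to its left, z up, the work surface at z = 0. Lengths are in m, angles in rad, forces in N, time in s.
With the tool pointing down it reaches from about 0.4 to 0.85 m from the base axis. Payload 10.4 kg.
Tool frame: the origin (TCP) lies midway between the tips of the shut fingers; the grasp point (between the pads) lies 19 mm behind it; x points along the fingers, z is the direction in which the jaws open and shut, and the axes are right-handed (so a half turn about x gives the same grasp; the last joint's range is limited). The gripper opens to 87 mm and grips with 3 to 60 N. Pads are 19 mm wide; open, the fingers measure 117 mm over their backs; the gripper's body (75 mm by 190 mm) begins 51 mm behind the grasp point.
Start: joints at [1.264, 0.332, -0.065, 1.46, 0.022, 1.35, -0.088], TCP at [0.175, -0.6, 0.223] pointing down, gripper open.
Joint ranges: [-2.6, 2.6], [-0.5, 2.12], [-1.47, 1.34], [0.16, 2.42], [-1.27, 4.41], [0.06, 2.06], [-2.6, 2.6]. Speed limits (rad/s): [2.22, 2.22, 2.79, 2.79, 3.14, 3.14, 3.14].

INTERFACE

Orientations are given as a unit quaternion [x, y, z, w].
In Python, from bench import read_state, camera, camera_params, close_job gives the robot as it stands.
- The arm moves only by the tool arm_command, never from a script. Its argument "targets" is a list of rows, each a list of 7 numbers: the closure in counts, from 0 (fully open) to 255 (shut), then the shift along the tool's x, y, z in mm, then the turn, a rotation vector about the tool's x, y, z in rad. A call has 1 to 10 rows; each row is the pose to reach, as a shift and turn from the pose commanded when the call began, along the tool's axes at that moment; what a row does not reach only later rows make up. A row lasts 1/10 s, in which the tool goes at most 50 mm and 8.59 degrees, less where a joint would pass 70% of its speed; a pose out of reach is approached as far as the arm can. A call with a gripper value outside its range is refused whole. The fingers move at their own pace and stop on an object; "newtons" is the grip in N (left out, the last holds). Time passes only in rows, so rows that repeat a pose let the fingers close. It gives the time, the measured TCP pose, the force and the opening at its end, in the units of the state.
- read_state(): the state, without advancing time (a new reading comes with each control period).
- camera(name): name is "side" or "top"; returns the picture (400x640x3 uint8, red, green, blue); there is no depth.
- camera_params(name): a dict with "intrinsics" (3x3 intrinsics, pixels), "xyz" and "orientation" of the camera in the world. Camera axes: x right, y down, z forward; pixel columns grow to the right and rows downward; lengths in m; the calibration is good to about 2 mm. A picture is of the moment at which its call begins. camera_params takes no time and is no camera call.
- close_job(): hands the job in, once; it reports no verdict.
The state is a dict: "time": time; "joint_positions": joint angles; "joint_vel": joint speeds; "joint_torque": joint torques, N m; "ee_pos": TCP position; "eef_rot": TCP orientation; "ft_force": force on the tool from outside, world axes, zero at the start; "torque": the same for the moment, N m; "width": finger opening in m.
Only numpy, scipy, OpenCV 4.12 (cv2) and the standard library are available. Lean on these libraries where they do the work, as an engineer would, in place of code of your own. Each camera call takes 0.05 s, during which the arm holds its last target.

## Working session

There is one attempt and no reset: what is moved stays moved. The work goes in short steps, Python scripts to look and compute and a tool call to move; the robot and the scene stay as the last step left them, time stands still between calls to the robot, and variables do not carry over. Pictures are saved under pics/ and viewed, and the job is handed in when it is done.

Besides the shell and the picture viewer there is one more tool, called after "Request:" as name([rows], argument=value, ...), one row to a line, values as JSON. arm_command: Moves the arm, as the interface text tells. Its arguments: {"type":"object","properties":{"targets":{"type":"array"},"newtons":{"type":"number"}},"required":["targets"]}

```bash
mkdir -p pics; ls
cat > h.py <<'E'
import numpy as np, cv2, json
from bench import *
from scipy.spatial.transform import Rotation as R
def snap(n,f):
    im=camera(n); cv2.imwrite('pics/'+f,im[:,:,::-1]); return im
def P(n):
    p=camera_params(n); return np.array(p['intrinsics']),np.array(p['xyz']),R.from_quat(p['orientation']).as_matrix() if len(p['orientation'])==4 else np.array(p['orientation'])
def ray(n,uv):
    K,t,M=P(n); d=M@np.linalg.inv(K)@np.array([uv[0],uv[1],1.]); return t,d/np.linalg.norm(d)
def onz(n,uv,z):
    t,d=ray(n,uv); return t+d*(z-t[2])/d[2]
def tri(a,b):
    (t1,d1),(t2,d2)=ray('side',a),ray('top',b)
    A=np.stack([d1,-d2],1); s=np.linalg.lstsq(A,t2-t1,rcond=None)[0]
    p,q=t1+s[0]*d1,t2+s[1]*d2; return (p+q)/2,np.linalg.norm(p-q)
def proj(n,X):
    K,t,M=P(n); c=K@(M.T@(np.array(X)-t)); return c[:2]/c[2]
E
python3 - <<'E'
from h import *
s=read_state();print(s)
for n in('side','top'):print(camera_params(n)); snap(n,n+'0.png')
E
```

```text
pics
{'time': 0.0, 'joint_positions': array([ 1.26440407,  0.33282725, -0.06468565,  1.46096593,  0.02162104,
        1.34987357, -0.0884997 ]), 'joint_vel': array([ 3.42292881e-05,  1.03153681e-03,  2.34871872e-04, -2.70146458e-04,
        3.46304500e-04, -1.27117682e-03,  1.09947141e-03]), 'joint_torque': array([ 2.69269049e-04, -6.23251319e+01,  2.46579439e-02, -3.89898956e+01,
       -6.13827026e-02,  3.97079741e-02,  1.90434193e-04]), 'ee_pos': array([ 0.17486939, -0.599634  ,  0.22177001]), 'eef_rot': array([ 0.42452707,  0.5660957 , -0.42399463,  0.56527956]), 'ft_force': array([0.04809865, 0.61549477, 0.0605456 ]), 'torque': array([ 0.01430088, -0.06981653, -0.01921361]), 'width': 0.08728878748355938}
{'intrinsics': array([[442.29696609,   0.        , 325.44110916],
       [  0.        , 442.29696609, 198.56503235],
       [  0.        ,   0.        ,   1.        ]]), 'xyz': array([-0.16007789,  0.83958932,  0.84781383]), 'orientation': array([-0.32351451,  0.83924878, -0.41056036,  0.14979998])}
{'intrinsics': array([[422.7368761 ,   0.        , 322.11527601],
       [  0.        , 422.7368761 , 199.28704075],
       [  0.        ,   0.        ,   1.        ]]), 'xyz': array([0.22075303, 0.08841108, 1.14307468]), 'orientation': array([ 0.72042441, -0.68441697,  0.07562935, -0.08271804])}
```

View pics/side0.png

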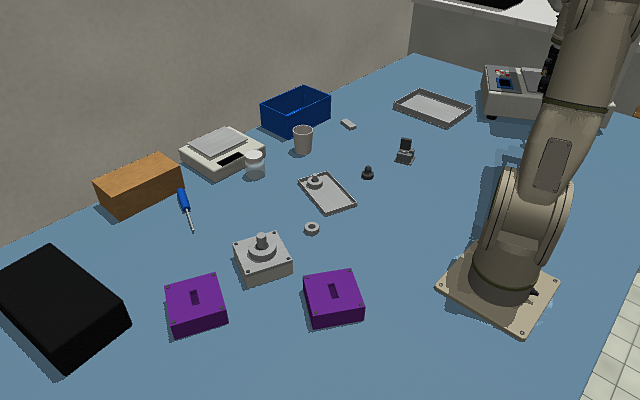

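View pics/top0.png

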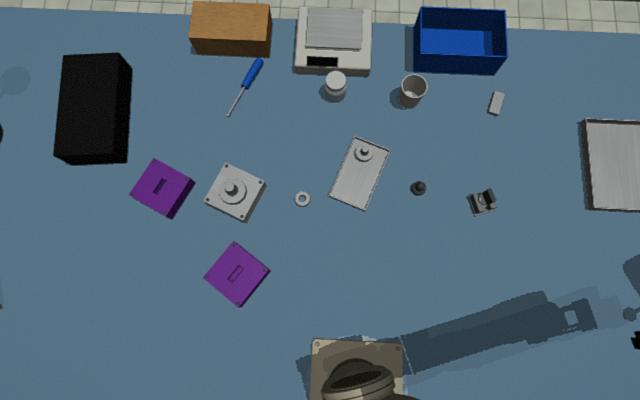

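The side view shows the white base with the weight at (262,248), the tray at (327,192), the rack and key at (405,150), the nozzle at (368,173) and the ring at (312,229).
- **Bases:** there are three, white at top (234,191) and purple at (162,188) and (237,274). The white one carries the weight and is the one meant.
- **Trays:** there are two, the one at top (360,174) and the large one at (615,165). The first holds the smaller weight and is the one meant.

I'll confirm both in enlarged crops.

Run:
```python
import cv2,numpy as np
t=cv2.imread('pics/top0.png');s=cv2.imread('pics/side0.png')
def c(im,x,y,w,h,k):return cv2.resize(im[y:y+h,x:x+w],None,fx=k,fy=k,interpolation=cv2.INTER_CUBIC)
a=np.hstack([c(t,195,150,80,80,5),c(t,320,130,80,80,5)]);b=np.hstack([c(t,460,180,50,37,8)[:296],c(t,395,170,50,37,8)[:296]])
cv2.imwrite('pics/tc.png',np.vstack([a,b[:200*0+296]]) if a.shape[1]==b.shape[1] else a)
cv2.imwrite('pics/tk.png',b)
a=np.hstack([c(s,222,220,80,75,5),c(s,290,160,80,75,5)]);cv2.imwrite('pics/sc.png',np.vstack([a]))
cv2.imwrite('pics/sk.png',c(s,380,125,60,50,10))
```

```text
(no output)
```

View pics/tc.png

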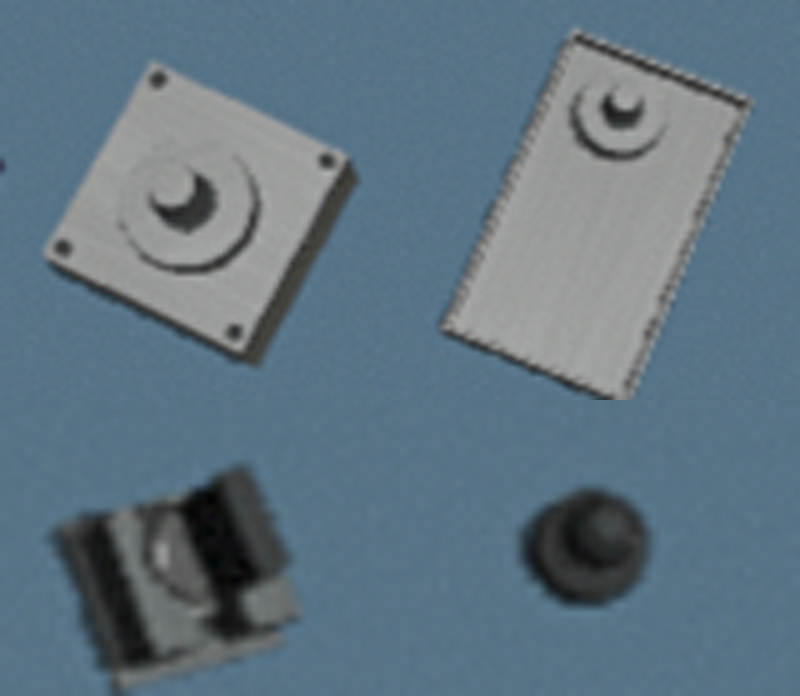

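View pics/tk.png

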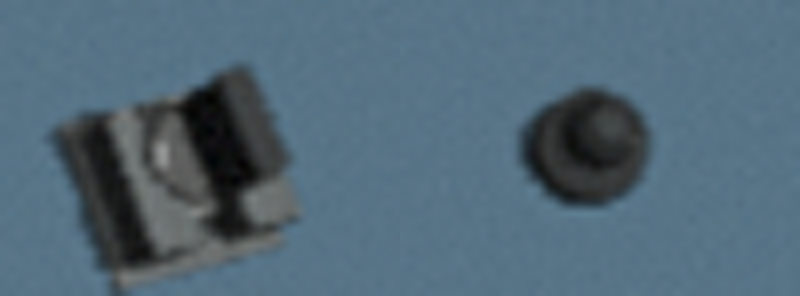

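View pics/sc.png

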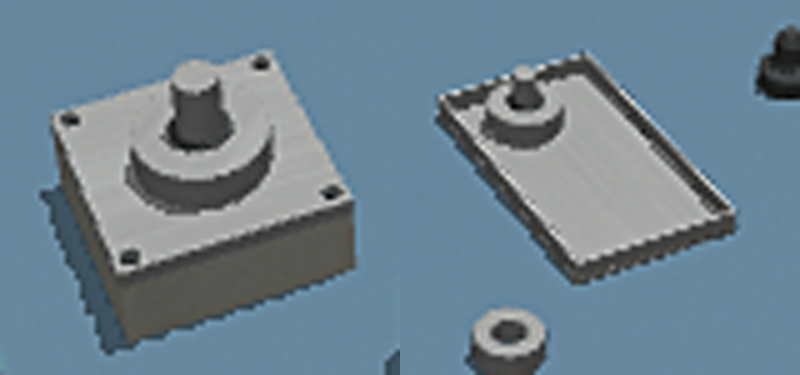

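View pics/sk.png

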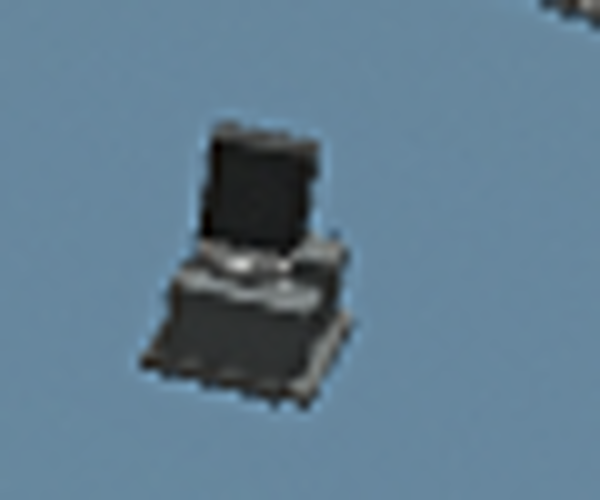

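The crops confirm it: a plain white base with a knobbed weight on it, a tray with the small weight at its upper end, and the key standing in the rack with its handle up. Next I'll triangulate the features.

```bash
cat > m1.py <<'E'
from h import *
np.set_printoptions(precision=4,suppress=True)
def u(x,y,k,x0,y0): return ((x+.5)/k-.5+x0,(y+.5)/k-.5+y0)
T=lambda x,y:u(x,y,5,195,150); T2=lambda x,y:u(x-400,y,5,320,130)
S=lambda x,y:u(x,y,5,222,220); S2=lambda x,y:u(x-400,y,5,290,160)
def q(n,s,t): p,e=tri(s,t); print(n,p,'gap %.4f'%e); return p
q('knob',S(195,77),T(174,187))
ct=[T(153,63),T(350,152),T(243,353),T(46,250)]
# side order: find matches by projecting
cs=[S(52,117),S(270,52),S(353,200),S(118,272)]
for i,t in enumerate(ct):
    X=onz('top',t,.06); p=proj('side',X); j=np.argmin([np.hypot(*(np.array(c)-p)) for c in cs]); q('base%d-%d'%(i,j),cs[j],t)
ct=[T2(575,32),T2(750,102),T2(443,328),T2(628,404)]
cs=[S2(438,97),S2(585,52),S2(737,212),S2(577,270)]
for i,t in enumerate(ct):
    X=onz('top',t,.016); p=proj('side',X); j=np.argmin([np.hypot(*(np.array(c)-p)) for c in cs]); q('tray%d-%d'%(i,j),cs[j],t)
q('small',S2(525,73),T2(627,103))
K=lambda x,y:u(x,y,8,460,180);L=lambda x,y:u(x,y,10,380,125)
q('keytop',L(266,136),K(252,122))
# handle edges on plane .09
for c in [(215,85),(245,65),(290,155),(262,180)]: print('kh',onz('top',K(*c),.093))
E
python3 m1.py
```

```text
knob [0.4793 0.3431 0.1052] gap 0.0045
base0-0 [0.5615 0.3751 0.0475] gap 0.0028
base1-1 [0.5169 0.2639 0.0463] gap 0.0018
base2-2 [0.405  0.3114 0.0474] gap 0.0034
base3-3 [0.4547 0.4212 0.0474] gap 0.0024
tray0-0 [0.6693 0.0256 0.014 ] gap 0.0059
tray1-1 [ 0.6311 -0.0739  0.0172] gap 0.0056
tray2-3 [0.4924 0.0911 0.0107] gap 0.0027
tray3-2 [ 0.4542 -0.0114  0.0149] gap 0.0030
small [ 0.6184 -0.0025  0.0427] gap 0.0066
keytop [ 0.4974 -0.3271  0.0841] gap 0.0032
kh [ 0.5052 -0.313   0.093 ]
kh [ 0.5123 -0.3228  0.093 ]
kh [ 0.4834 -0.336   0.093 ]
kh [ 0.4748 -0.3268  0.093 ]
```

```bash
cat >> h.py <<'E'
def go(pos,jaw=None,s=None):
    """row from measured pose to TCP pos, pointing down, jaw(z) axis at yaw jaw (mod pi, nearest)"""
    s=s or read_state(); M=R.from_quat(s['eef_rot']).as_matrix()
    d=M.T@(np.array(pos)-s['ee_pos'])*1000
    z=M[:,2]; cur=np.arctan2(z[1],z[0])
    if jaw is None: jaw=cur
    jaw=cur+(jaw-cur+np.pi/2)%np.pi-np.pi/2
    x=np.array([0,0,-1.]);zz=np.array([np.cos(jaw),np.sin(jaw),0]);N=np.stack([x,np.cross(zz,x),zz],1)
    r=R.from_matrix(M.T@N).as_rotvec()
    print('cur',s['ee_pos'].round(4),'jawyaw %.3f->%.3f'%(cur,jaw),'row',d.round(1),r.round(3),'t',round(s['time'],2),'w',s['width'])
E
python3 - <<'E'
from h import *
s=read_state();print(R.from_quat(s['eef_rot']).as_matrix().round(3))
go([.45,-.4,.22]);go([.479,.343,.2],1.222)
E
```

```text
[[-0.     0.96   0.28 ]
 [ 0.001  0.28  -0.96 ]
 [-1.    -0.    -0.001]]
cur [ 0.1749 -0.5997  0.2219] jawyaw -1.287->-1.287 row [   2.   320.  -114.7] [ 0.    -0.001  0.   ] t 0.1 w 0.08731101104653781
cur [ 0.1749 -0.5997  0.2219] jawyaw -1.287->-1.920 row [  22.8  555.9 -819.8] [ 0.633 -0.001  0.   ] t 0.1 w 0.08731101104653781
```

Request:
arm_command([
  [0,0,472,-279,-1.3,0,0],
  [0,0,472,-279,-1.3,0,0],
  [0,0,472,-279,-1.3,0,0],
  [0,0,472,-279,-1.3,0,0],
  [0,0,472,-279,-1.3,0,0],
  [0,0,472,-279,-1.3,0,0],
  [0,0,472,-279,-1.3,0,0],
  [0,0,472,-279,-1.3,0,0],
  [0,0,472,-279,-1.3,0,0],
  [0,0,472,-279,-1.3,0,0],
])

```text
time: 1.1
ee_pos: [0.5179, -0.2337, 0.2225]
eef_rot: [-0.006, 0.707, 0.006, 0.707]
ft_force: [0.9, -1.0, -0.5]
width: 0.0872
```

Run:
```python
from h import *
print(read_state()['joint_positions'].round(2))
go([.481,.343,.2],1.0)
```

```text
[ 0.79  0.25 -0.52  1.59  0.13  1.33  0.26]
cur [ 0.5179 -0.2337  0.2225] jawyaw 0.016->1.000 row [ 22.4 577.2 -27.5] [-0.984 -0.     0.   ] t 1.1 w 0.0872315242004932
```

Request:
arm_command([
  [0,22,577,-27,-0.98,0,0],
  [0,22,577,-27,-0.98,0,0],
  [0,22,577,-27,-0.98,0,0],
  [0,22,577,-27,-0.98,0,0],
  [0,22,577,-27,-0.98,0,0],
  [0,22,577,-27,-0.98,0,0],
  [0,22,577,-27,-0.98,0,0],
  [0,22,577,-27,-0.98,0,0],
  [0,22,577,-27,-0.98,0,0],
  [0,22,577,-27,-0.98,0,0],
])

```text
time: 2.1
ee_pos: [0.4868, 0.265, 0.2033]
eef_rot: [-0.337, 0.622, 0.336, 0.622]
ft_force: [1.3, 0.1, 0.7]
width: 0.0868
```

Run:
```python
from h import *
print(read_state()['joint_positions'].round(2))
go([.481,.343,.16],1.0)
```

```text
[ 0.2   0.32 -0.93  1.64  0.26  1.32  0.22]
cur [0.4868 0.265  0.2033] jawyaw 0.992->1.000 row [43.3 47.5 62.1] [-0.008 -0.     0.   ] t 2.1 w 0.08677865306267206
```

Request:
arm_command([
  [0,30,47,62,0,0,0],
  [0,43,47,62,0,0,0],
  [0,43,47,62,0,0,0],
  [0,43,47,62,0,0,0],
  [0,43,47,62,0,0,0],
])

```text
time: 2.6
ee_pos: [0.4824, 0.3401, 0.1608]
eef_rot: [-0.337, 0.622, 0.336, 0.622]
ft_force: [0.1, -0.4, 0.6]
width: 0.0868
```

Run:
```python
from h import *
print(read_state()['joint_positions'].round(2))
go([.481,.343,.077],1.0)
s=snap('side','s1.png');t=snap('top','t1.png')
c=lambda im,x,y,w,h,k:cv2.resize(im[y:y+h,x:x+w],None,fx=k,fy=k,interpolation=cv2.INTER_CUBIC)[:,:,::-1]
cv2.imwrite('pics/c1.png',np.hstack([c(s,212,180,100,110,4),c(t,185,130,100,110,4)]))
```

```text
[ 0.02  0.44 -0.91  1.6   0.36  1.28  0.04]
cur [0.4824 0.3401 0.1608] jawyaw 0.992->1.000 row [83.8  2.8  1.7] [-0.008 -0.     0.001] t 2.6 w 0.08684721982041328
```

View pics/c1.png

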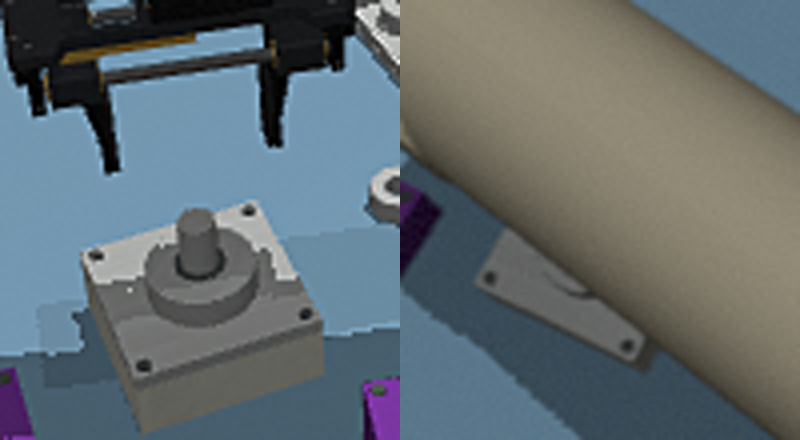

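The side view shows the open fingers straddling the knob, with their tips at about (239,223) and (281,217) and the knob top at (261,235). I'll descend.

Request:
arm_command([
  [0,40,3,2,0,0,0],
  [0,70,3,2,0,0,0],
  [0,82,3,2,0,0,0],
  [0,82,3,2,0,0,0],
  [0,82,3,2,0,0,0],
])

```text
time: 3.2
ee_pos: [0.481, 0.3446, 0.08]
eef_rot: [-0.337, 0.621, 0.337, 0.622]
ft_force: [0.7, 0.5, 0.5]
width: 0.0869
```

Run:
```python
from h import *
go([.481,.343,.077],1.0)
s=snap('side','s2.png')
cv2.imwrite('pics/c2.png',cv2.resize(s[190:290,212:312],None,fx=5,fy=5)[:,:,::-1])
```

```text
cur [0.481  0.3446 0.08  ] jawyaw 0.992->1.000 row [ 3.  -0.8 -1.4] [-0.008  0.001  0.001] t 3.2 w 0.08690882705784461
```

View pics/c2.png

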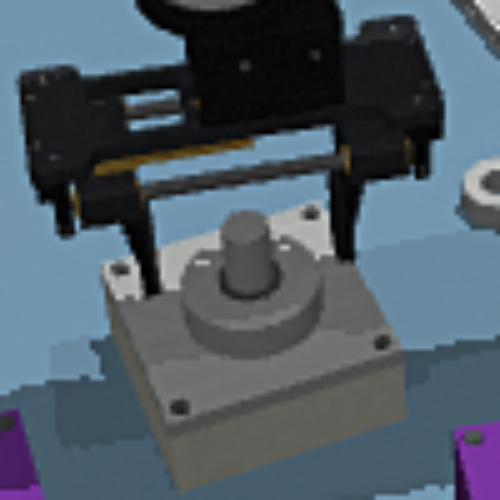

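The fingers straddle the knob: tips at (242,249) and (281,242), midpoint (262,246), knob foot at about (262,247). I'll close.

Request:
arm_command([
  [255,0,0,0,0,0,0],
  [255,0,0,0,0,0,0],
  [255,0,0,0,0,0,0],
  [255,0,0,0,0,0,0],
  [255,0,0,0,0,0,0],
  [255,0,0,0,0,0,0],
  [255,0,0,0,0,0,0],
  [255,0,0,0,0,0,0],
], newtons=40)

```text
time: 4.05
ee_pos: [0.4802, 0.3444, 0.0785]
eef_rot: [-0.337, 0.622, 0.337, 0.622]
ft_force: [0.1, 0.2, 0.1]
width: 0.0309
```

Request:
arm_command([
  [255,0,0,0,0,0,0],
  [255,0,0,0,0,0,0],
  [255,0,0,0,0,0,0],
])

```text
time: 4.35
ee_pos: [0.4803, 0.3445, 0.0785]
eef_rot: [-0.337, 0.622, 0.337, 0.622]
ft_force: [0.3, 1.6, -1.9]
width: 0.0232
```

Gripped (23 mm). Lifting 80 mm.

Request:
arm_command([
  [255,-15,0,0,0,0,0],
  [255,-40,0,0,0,0,0],
  [255,-80,0,0,0,0,0],
  [255,-80,0,0,0,0,0],
  [255,-80,0,0,0,0,0],
])

```text
time: 4.85
ee_pos: [0.4802, 0.3443, 0.159]
eef_rot: [-0.337, 0.622, 0.337, 0.622]
ft_force: [0.2, -0.4, -8.5]
width: 0.0229
```

Run:
```python
from h import *
print(read_state()['joint_positions'].round(2),read_state()['ft_force'])
s=snap('side','s3.png')
cv2.imwrite('pics/c3.png',cv2.resize(s[150:290,212:312],None,fx=4,fy=4)[:,:,::-1])
c=np.array([.5617,.0078]);a=-.348;x=np.array([np.cos(a),np.sin(a)])
p=c-.038*x; print(p); go([*p,.14],1.2)
```

```text
[ 0.01  0.45 -0.91  1.6   0.37  1.27  0.03] [ 0.19702895 -0.39749798 -8.5136995 ]
[0.52597785 0.0207587 ]
cur [0.4798 0.3436 0.1578] jawyaw 0.993->1.200 row [  18.2 -215.1 -245.2] [-0.207 -0.002 -0.   ] t 4.9 w 0.02300760175185733
```

View pics/c3.png

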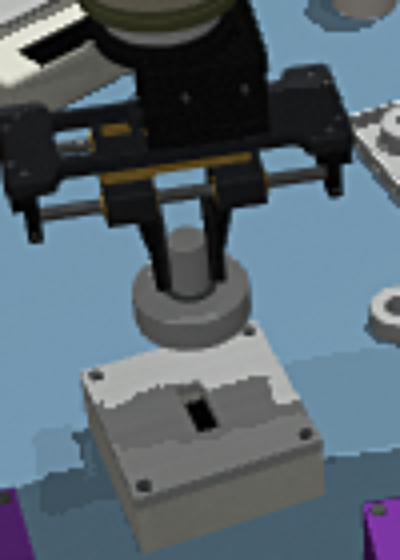

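The weight hangs upright between the fingers at about (260,225), and the slot shows dark at (262,252). Carrying it to the tray.

Request:
arm_command([
  [255,0,-25,-30,-0.05,0,0],
  [255,5,-55,-63,-0.1,0,0],
  [255,10,-85,-97,-0.15,0,0],
  [255,15,-115,-131,-0.2,0,0],
  [255,18,-145,-165,-0.2,0,0],
  [255,18,-175,-199,-0.2,0,0],
  [255,18,-198,-226,-0.2,0,0],
  [255,18,-215,-245,-0.2,0,0],
  [255,18,-215,-245,-0.2,0,0],
  [255,18,-215,-245,-0.2,0,0],
])

```text
time: 5.9
ee_pos: [0.5255, 0.0212, 0.1392]
eef_rot: [-0.396, 0.586, 0.397, 0.585]
ft_force: [-0.5, 0.7, -7.8]
width: 0.0234
```

Run:
```python
from h import *
print(read_state()['joint_positions'].round(2))
s=snap('side','s4.png');t=snap('top','t4.png')
c=lambda im,x,y,w,h,k:cv2.resize(im[y:y+h,x:x+w],None,fx=k,fy=k,interpolation=cv2.INTER_CUBIC)[:,:,::-1]
cv2.imwrite('pics/c4.png',np.hstack([c(s,270,110,100,120,4),c(t,190,140,100,120,4)]))
go([.526,.0207,.0335],1.2)
```

```text
[ 0.65  0.3  -0.89  1.79  0.25  1.17  0.88]
cur [0.5257 0.0229 0.1398] jawyaw 1.195->1.200 row [106.3  -1.2  -2. ] [-0.005  0.    -0.002] t 6.0 w 0.02296105565162359
```

View pics/c4.png

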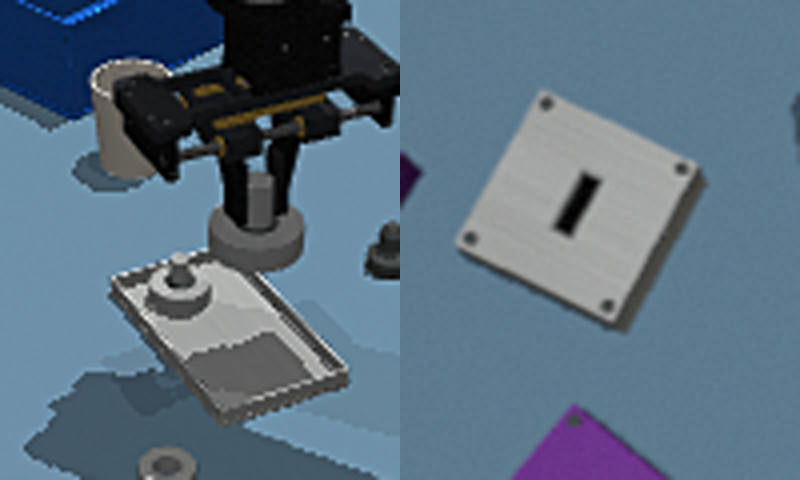

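The top view now shows the slot clearly at about (234,191). The weight hangs over the free end of the tray. Lowering it.

Request:
arm_command([
  [255,35,-1,-2,0,0,0],
  [255,65,-1,-2,0,0,0],
  [255,85,-1,-2,0,0,0],
  [255,95,-1,-2,0,0,0],
  [255,100,-1,-2,0,0,0],
  [255,102,-1,-2,0,0,0],
  [255,104,-1,-2,0,0,0],
])

```text
time: 6.7
ee_pos: [0.5274, 0.0198, 0.0373]
eef_rot: [-0.398, 0.585, 0.397, 0.585]
ft_force: [0.8, -0.3, -6.5]
width: 0.0229
```

Run:
```python
from h import *
print(read_state()['ft_force'])
s=snap('side','s5.png')
c=lambda im,x,y,w,h,k:cv2.resize(im[y:y+h,x:x+w],None,fx=k,fy=k,interpolation=cv2.INTER_CUBIC)[:,:,::-1]
cv2.imwrite('pics/c5.png',c(s,270,130,100,100,6))
go([.526,.0207,.0315],1.2)
# slot from top view
t=cv2.imread('pics/t4.png',0)
roi=t[165:220,210:262]; m=((roi<60)*255).astype(np.uint8)
cs,_=cv2.findContours(m,cv2.RETR_EXTERNAL,cv2.CHAIN_APPROX_NONE)
for k in cs:
    if cv2.contourArea(k)>5: print(cv2.contourArea(k),cv2.minAreaRect(k),k.min(0),k.max(0))
```

```text
[ 0.80961185 -0.29575007 -6.49064352]
cur [0.5273 0.0196 0.037 ] jawyaw 1.193->1.200 row [5.5 1.6 0.5] [-0.007  0.     0.001] t 6.75 w 0.02317185584040969
46.5 ((23.90000343322754, 25.700002670288086), (4.0249223709106445, 14.758047103881836), 26.56505012512207) [[19 19]] [[29 32]]
```

View pics/c5.png

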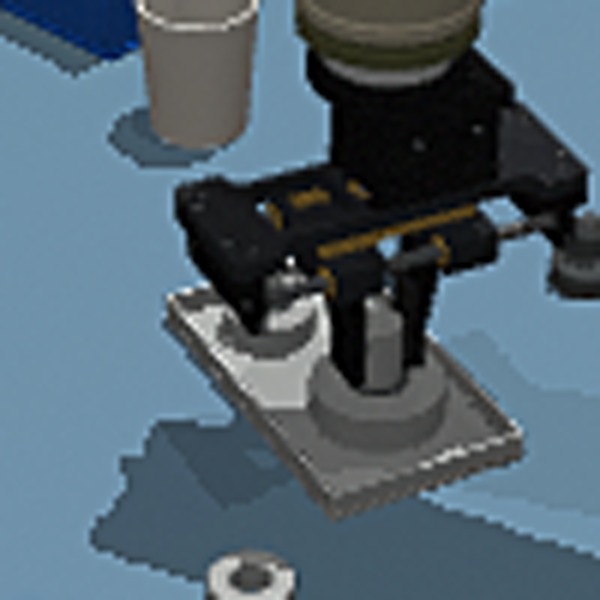

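The weight is inside the tray walls at about (333,195), just above the floor. I'll lower it in 1 mm steps until the load comes off.

Request:
arm_command([
  [255,2,0,0,0,0,0],
  [255,3,0,0,0,0,0],
  [255,4,0,0,0,0,0],
  [255,5,0,0,0,0,0],
  [255,5,0,0,0,0,0],
])

```text
time: 7.25
ee_pos: [0.5267, 0.0195, 0.0315]
eef_rot: [-0.397, 0.585, 0.397, 0.585]
ft_force: [-0.2, 0.9, -7.6]
width: 0.0232
```

Request:
arm_command([
  [255,1,0,0,0,0,0],
  [255,2,0,0,0,0,0],
  [255,2,0,0,0,0,0],
])

```text
time: 7.55
ee_pos: [0.5268, 0.0195, 0.0313]
eef_rot: [-0.398, 0.585, 0.397, 0.585]
ft_force: [-11.7, -1.1, 20.3]
width: 0.0226
```

It touched at TCP z 0.031. Easing back slightly, then releasing.

Request:
arm_command([
  [255,-1,0,0,0,0,0],
  [0,-1,0,0,0,0,0],
  [0,-1,0,0,0,0,0],
  [0,-1,0,0,0,0,0],
  [0,-1,0,0,0,0,0],
  [0,-1,0,0,0,0,0],
  [0,-1,0,0,0,0,0],
  [0,-1,0,0,0,0,0],
])

```text
time: 8.35
ee_pos: [0.5267, 0.0195, 0.0305]
eef_rot: [-0.397, 0.585, 0.397, 0.585]
ft_force: [-0.8, 0.6, 0.2]
width: 0.0712
```

Request:
arm_command([
  [0,-30,0,0,0,0,0],
  [0,-70,0,0,0,0,0],
  [0,-120,0,0,0,0,0],
  [0,-150,0,0,0,0,0],
  [0,-150,0,0,0,0,0],
])

```text
time: 8.85
ee_pos: [0.529, 0.02, 0.1849]
eef_rot: [-0.399, 0.583, 0.396, 0.587]
ft_force: [0.5, -1.0, -0.9]
width: 0.0871
```

Run:
```python
from h import *
print(read_state()['joint_positions'].round(2)); go([.526,.02,.18],1.2)
s=snap('side','s6.png');t=snap('top','t6.png')
c=lambda im,x,y,w,h,k:cv2.resize(im[y:y+h,x:x+w],None,fx=k,fy=k,interpolation=cv2.INTER_CUBIC)[:,:,::-1]
cv2.imwrite('pics/c6.png',np.vstack([np.hstack([c(s,285,155,80,60,5),c(t,320,130,80,60,5)]),np.hstack([c(s,378,125,50,37,8),c(t,460,180,50,37,8)])]))
cv2.imwrite('pics/c6b.png',np.hstack([c(s,222,225,80,80,5),c(t,195,155,80,80,5)]))
```

```text
[ 0.67  0.25 -0.91  1.73  0.21  1.25  0.91]
cur [0.529  0.02   0.1849] jawyaw 1.193->1.200 row [ 4.9  2.8 -1.1] [-0.007  0.002  0.007] t 8.85 w 0.08707537371741814
```

View pics/c6.png

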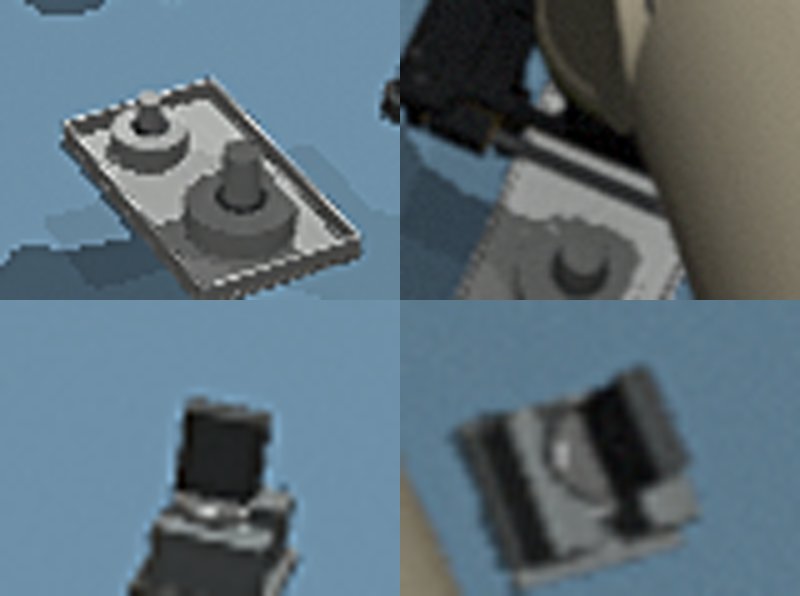

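View pics/c6b.png

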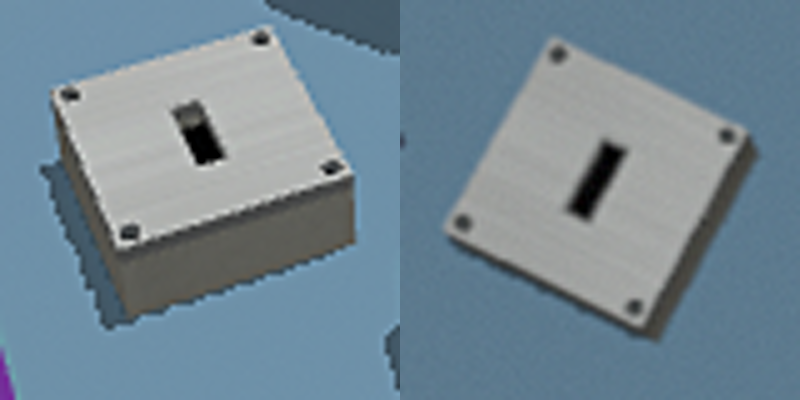

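The weight stands upright in the tray at side (333,196). The slot centre is at top (234,191) and side (262,251). Now I'll refine the slot from the four cover holes and the slot outline, and the key's yaw.

```bash
cat > m2.py <<'E'
from m1 import *
print('-----')
def blobs(f,x0,y0,x1,y1,th,k=8):
    im=cv2.imread(f,0)[y0:y1,x0:x1]; b=cv2.resize(im,None,fx=k,fy=k,interpolation=cv2.INTER_CUBIC)
    m=((b<th)*255).astype(np.uint8); n,l,st,c=cv2.connectedComponentsWithStats(m)
    o=[]
    for i in range(1,n):
        if st[i,4]>k*k*2: o.append((st[i,4]/k/k,(c[i]+.5)/k-.5+[x0,y0],l==i))
    return o
bt=blobs('pics/t6.png',204,163,265,221,105); bs=blobs('pics/s6.png',232,230,294,276,100)
for n,b in(('t',bt),('s',bs)):
    for a,c,_ in b: print(n,round(a,1),c.round(2))
E
python3 m2.py | sed -n '/-----/,$p'
```

```text
-----
t 7.2 [226.16 165.45]
t 6.1 [259.92 181.72]
t 286.8 [243.36 205.79]
t 88.0 [233.77 190.65]
t 7.5 [207.13 199.12]
t 6.8 [241.44 215.96]
s 18.0 [290.24 230.74]
s 5.7 [273.73 232.36]
s 6.2 [235.55 243.52]
s 559.3 [263.5  268.44]
s 68.1 [261.31 251.44]
s 7.0 [287.87 258.12]
s 8.8 [247.51 271.07]
```

```bash
cat > m3.py <<'E'
from h import *
np.set_printoptions(precision=4,suppress=True)
T=[(226.16,165.45),(259.92,181.72),(241.44,215.96),(207.13,199.12)]
S=[(235.55,243.52),(273.73,232.36),(287.87,258.12),(247.51,271.07)]
H=[]
for s,t in zip(S,T):
    p,e=tri(s,t);H.append(p);print(p,e)
H=np.array(H);print('hole centre',H.mean(0))
Z=[.05,.0475]
for z in Z:
    A=np.array([onz('top',t,z) for t in T]);B=np.array([onz('side',t,z) for t in S])
    for n,Q in(('top',A),('side',B)):
        v=(Q[0]-Q[3])+(Q[1]-Q[2]);w=(Q[1]-Q[0])+(Q[2]-Q[3]);print(n,z,Q.mean(0),'yaw',np.arctan2(v[1],v[0]),np.arctan2(w[1],w[0])+np.pi/2, np.linalg.norm(v)/2,np.linalg.norm(w)/2)
    print('slot top blob',onz('top',(233.77,190.65),z))
u=lambda x,y,k,x0,y0:((x+.5)/k-.5+x0,(y+.5)/k-.5+y0)
print('slot side outline',[onz('side',u(199.5,132.5,5,222,225),z)for z in Z], 'top outline',[onz('top',u(197.5,179,5,195,155),z)for z in Z])
# key yaw from rack edges, top crop8 offset (460,180), crop y offset 300
K=lambda x,y:u(x-400,y-300,8,460,180)
for a,b,z in[((455,430),(520,575),.034*0+.01),((510,415),(555,565),.034),((622,378),(665,480),.088),((650,365),(692,455),.088),((588,392),(620,510),.045)]:
    v=onz('top',K(*b),z)-onz('top',K(*a),z);print('edge yaw',np.arctan2(v[1],v[0])%np.pi,np.linalg.norm(v))
# placed weight knob vs TCP .5267 .0195: knob top side view crop c6 5x offset 285,155
print('knob placed side @.061',onz('side',u(240,151,5,285,155),.061), 'top',onz('top',u(583-400,261,5,320,130),.061))
E
python3 m3.py
```

```text
[0.5519 0.3711 0.0491] 0.002649969713059655
[0.5109 0.2757 0.0493] 0.002359906513504854
[0.4155 0.3165 0.0494] 0.0027199502897460896
[0.4563 0.4122 0.049 ] 0.0028906576938461277
hole centre [0.4836 0.3439 0.0492]
top 0.05 [0.4823 0.3429 0.05  ] yaw -0.40396358078301103 -0.40424092594453453 0.10390418043602821 0.10357489523896905
side 0.05 [0.4844 0.3448 0.05  ] yaw -0.4063992697395102 -0.4038709586760947 0.103782942467567 0.10395633151790541
slot top blob [0.4815 0.3425 0.05  ]
top 0.0475 [0.4829 0.3435 0.0475] yaw -0.40396358078301065 -0.4042409259445341 0.1041418224352137 0.10381178412127123
side 0.0475 [0.4864 0.3432 0.0475] yaw -0.4063992697395095 -0.4038709586760927 0.10410815287012336 0.10428208524599787
slot top blob [0.4821 0.3431 0.0475]
slot side outline [array([0.483 , 0.3453, 0.05  ]), array([0.485 , 0.3437, 0.0475])] top outline [array([0.4823, 0.3417, 0.05  ]), array([0.4829, 0.3423, 0.0475])]
edge yaw 0.3968428966015156 0.053929694247526715
edge yaw 0.2602444676795157 0.05260415910781898
edge yaw 0.3624089019991339 0.03525409219510142
edge yaw 0.3994475278195919 0.031584221280375115
edge yaw 0.22796266609679927 0.04092432536453739
knob placed side @.061 [0.527  0.0212 0.061 ] top [0.5194 0.018  0.061 ]
```

The slot centre is about (0.4833, 0.3438, 0.050) with yaw -0.404. The key's yaw scatters too much, so I'll look closer.

Run:
```python
from h import *
t=cv2.imread('pics/t0.png') if 0 else cv2.imread('pics/top0.png');s=cv2.imread('pics/side0.png')
c=lambda im,x,y,w,h,k:cv2.resize(im[y:y+h,x:x+w],None,fx=k,fy=k,interpolation=cv2.INTER_NEAREST)
a=np.hstack([c(t,464,184,36,36,11),c(s,390,134,36,36,11)]);a=cv2.convertScaleAbs(a,alpha=1.4,beta=20)
cv2.imwrite('pics/c7.png',a)
```

```text
(no output)
```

View pics/c7.png

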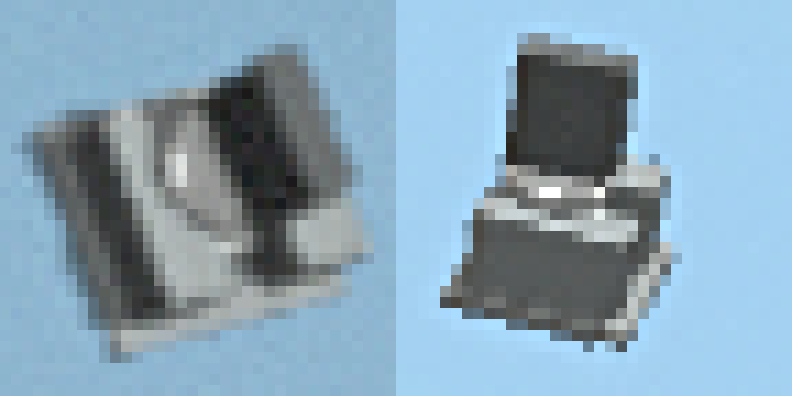

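Run:
```python
from h import *
T=lambda x,y:((x+.5)/11-.5+464,(y+.5)/11-.5+184)
S=lambda x,y:((x-396+.5)/11-.5+390,(y+.5)/11-.5+134)
def e(n,f,a,b,z,p=0):
    v=onz(f and 'side' or 'top',(S if f else T)(*b),z)-onz(f and 'side' or 'top',(S if f else T)(*a),z)
    y=(np.arctan2(v[1],v[0])+p*np.pi/2)%np.pi; print(n,round(y,3),round(np.linalg.norm(v),4))
e('foot L',0,(30,135),(113,350),.008)
e('foot bot',0,(118,352),(345,288),.008,1)
e('block L',0,(100,122),(165,312),.034)
e('handle R',0,(302,50),(354,180),.082)
e('handle L',0,(262,70),(312,208),.082)
e('S foot front',1,(442,303),(622,348),.0)
e('S foot right',1,(622,348),(674,258),.0,1)
e('S handle top near',1,(518,52),(634,68),.082)
e('S handle top far',1,(522,38),(636,56),.082)
e('S block top front',1,(478,214),(634,242),.034)
def q(n,s,t): p,g=tri(S(*s),T(*t)); print(n,p,g)
q('handle top c',(577,53),(306,130))
print(onz('top',T(306,130),.082),onz('side',S(577,53),.082))
# rack centre from foot TL,BL + others
q('footBL~side?',(444,302),(115,350));q('alt',(622,348),(115,350));q('alt2',(444,302),(30,137))
```

```text
foot L 0.342 0.0572
foot bot 0.325 0.0598
block L 0.299 0.0489
handle R 0.341 0.0327
handle L 0.31 0.0343
S foot front 0.301 0.0588
S foot right 0.289 0.0579
S handle top near 0.48 0.0357
S handle top far 0.439 0.0354
S block top front 0.415 0.049
handle top c [ 0.49716025 -0.32786031  0.08286063] 0.005190152499267079
[ 0.49506693 -0.3293766   0.082     ] [ 0.50028495 -0.32812021  0.082     ]
footBL~side? [ 0.48011442 -0.29254276  0.01219618] 0.05923611307188608
alt [ 0.45854824 -0.31172693 -0.00079492] 0.0025896425544607677
alt2 [ 0.51163472 -0.29060252  0.0026623 ] 0.003104739067024744
```

Run:
```python
from h import *
s=read_state(); M=R.from_quat(s['eef_rot']).as_matrix()
print(M.T@(np.array([.497,-.328,.175])-s['ee_pos'])*1000)
```

```text
[   5.90724347 -100.41873186 -333.86470817]
```

Request:
arm_command([
  [0,0,-15,-50,0.15,0,0],
  [0,0,-30,-100,0.3,0,0],
  [0,0,-45,-150,0.45,0,0],
  [0,0,-60,-200,0.6,0,0],
  [0,5,-75,-250,0.75,0,0],
  [0,5,-90,-300,0.9,0,0],
  [0,6,-100,-334,1.05,0,0],
  [0,6,-100,-334,1.2,0,0],
  [0,6,-100,-334,1.35,0,0],
  [0,6,-100,-334,1.48,0,0],
])

```text
time: 9.95
ee_pos: [0.4955, -0.3277, 0.1723]
eef_rot: [0.104, 0.701, -0.103, 0.698]
ft_force: [0.4, 0.2, 0.1]
width: 0.087
```

Run:
```python
from h import *
print(read_state()['joint_positions'].round(2))
go([.497,-.328,.15],-1.23)
```

```text
[ 0.91  0.34 -0.49  1.59  0.17  1.26  0.09]
cur [ 0.4955 -0.3277  0.1723] jawyaw -0.294->-1.230 row [22.2  0.1  1.6] [ 0.936 -0.003  0.   ] t 9.95 w 0.08703999792785853
```

Request:
arm_command([
  [0,5,0,1,0.15,0,0],
  [0,10,0,1,0.3,0,0],
  [0,15,0,1,0.45,0,0],
  [0,20,0,1,0.6,0,0],
  [0,22,0,1,0.75,0,0],
  [0,22,0,1,0.9,0,0],
  [0,22,0,1,0.94,0,0],
  [0,22,0,1,0.94,0,0],
  [0,22,0,1,0.94,0,0],
])

```text
time: 10.85
ee_pos: [0.4969, -0.3277, 0.1513]
eef_rot: [0.407, 0.579, -0.407, 0.578]
ft_force: [0.8, -0.3, 0.4]
width: 0.0869
```

Run:
```python
from h import *
print(read_state()['joint_positions'].round(2))
go([.497,-.328,.06],-1.23)
s=snap('side','s8.png')
cv2.imwrite('pics/c8.png',cv2.resize(s[100:180,360:460],None,fx=7,fy=7,interpolation=cv2.INTER_CUBIC)[:,:,::-1])
```

```text
[ 0.8   0.34 -0.36  1.62  0.12  1.21 -0.81]
cur [ 0.4969 -0.3277  0.1513] jawyaw -1.225->-1.230 row [91.3  0.1  0.4] [ 0.005 -0.001  0.001] t 10.85 w 0.08691377221626
```

View pics/c8.png

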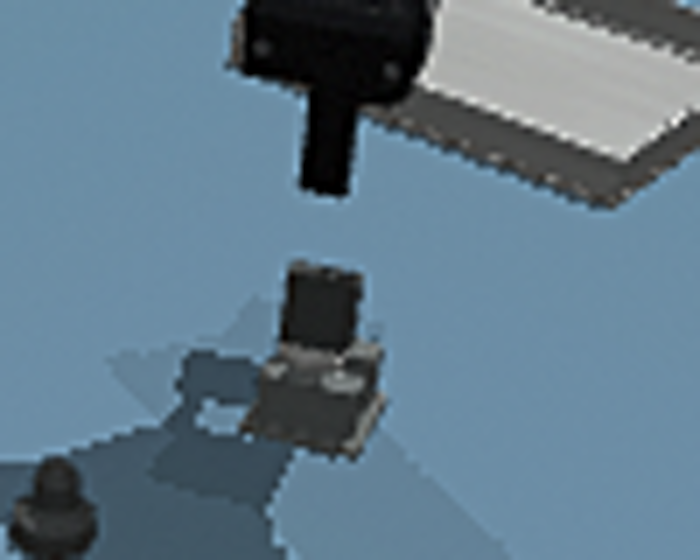

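The closed-plane view shows the fingers directly above the handle: tip at (407,127), handle top at (406,139). Descending to TCP z 0.046.

Request:
arm_command([
  [0,40,0,0,0,0,0],
  [0,75,0,0,0,0,0],
  [0,95,0,0,0,0,0],
  [0,104,0,0,0,0,0],
  [0,104,0,0,0,0,0],
  [0,104,0,0,0,0,0],
])

```text
time: 11.5
ee_pos: [0.4981, -0.3284, 0.0496]
eef_rot: [0.407, 0.578, -0.407, 0.579]
ft_force: [0.6, -0.5, 0.3]
width: 0.087
```

Run:
```python
from h import *
print(read_state()['ft_force'])
go([.497,-.328,.046],-1.23)
s=snap('side','s9.png')
cv2.imwrite('pics/c9.png',cv2.resize(s[100:180,360:460],None,fx=7,fy=7,interpolation=cv2.INTER_CUBIC)[:,:,::-1])
```

```text
[ 0.60112264 -0.48296948  0.26918665]
cur [ 0.4981 -0.3284  0.0496] jawyaw -1.227->-1.230 row [ 3.6 -0.9 -0.8] [ 0.003  0.001 -0.001] t 11.5 w 0.087021607089662
```

View pics/c9.png

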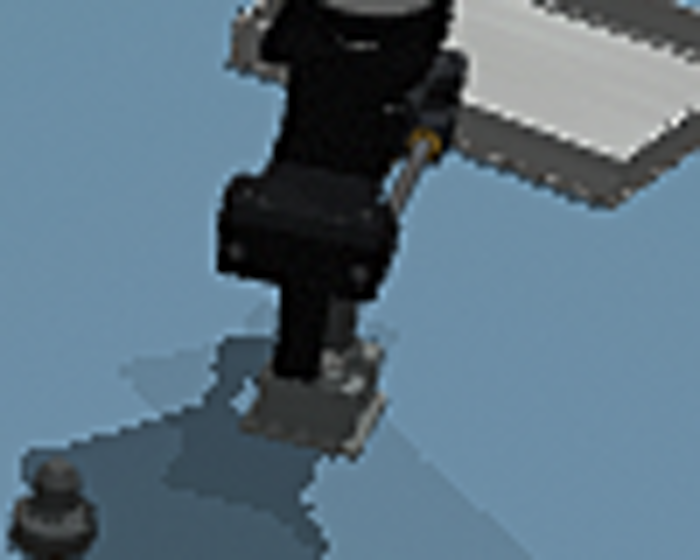

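The near finger at (402,150) covers the handle's near face, as expected. Closing.

Request:
arm_command([
  [255,1,0,0,0,0,0],
  [255,1,0,0,0,0,0],
  [255,1,0,0,0,0,0],
  [255,1,0,0,0,0,0],
  [255,1,0,0,0,0,0],
  [255,1,0,0,0,0,0],
  [255,1,0,0,0,0,0],
  [255,1,0,0,0,0,0],
  [255,1,0,0,0,0,0],
  [255,1,0,0,0,0,0],
], newtons=25)

```text
time: 12.55
ee_pos: [0.4974, -0.3281, 0.0475]
eef_rot: [0.407, 0.578, -0.407, 0.578]
ft_force: [0.8, 0.8, -0.4]
width: 0.0146
```

Request:
arm_command([
  [255,0,0,0,0,0,0],
  [255,0,0,0,0,0,0],
  [255,0,0,0,0,0,0],
  [255,0,0,0,0,0,0],
], newtons=40)

```text
time: 12.95
ee_pos: [0.4974, -0.3281, 0.0475]
eef_rot: [0.407, 0.578, -0.407, 0.578]
ft_force: [-0.2, -0.5, -1.2]
width: 0.0113
```

Gripped (about 12 mm). Lifting straight up.

Request:
arm_command([
  [255,-15,0,0,0,0,0],
  [255,-40,0,0,0,0,0],
  [255,-80,0,0,0,0,0],
  [255,-110,0,0,0,0,0],
  [255,-110,0,0,0,0,0],
  [255,-110,0,0,0,0,0],
])

```text
time: 13.55
ee_pos: [0.4976, -0.3282, 0.1586]
eef_rot: [0.407, 0.578, -0.407, 0.579]
ft_force: [0.2, -0.5, -2.1]
width: 0.0121
```

Run:
```python
from h import *
print(read_state()['ft_force'])
s=snap('side','s10.png')
cv2.imwrite('pics/c10.png',cv2.resize(s[70:180,360:460],None,fx=5,fy=5,interpolation=cv2.INTER_CUBIC)[:,:,::-1])
s=read_state(); M=R.from_quat(s['eef_rot']).as_matrix()
print(M.T@(np.array([.55,-.05,.16])-s['ee_pos'])*1000,M.round(3))
```

```text
[ 0.19407667 -0.46889429 -2.0629133 ]
[  -2.69944394  143.57529776 -243.76261452] [[-0.001  0.941  0.337]
 [ 0.     0.337 -0.941]
 [-1.    -0.    -0.   ]]
```

View pics/c10.png

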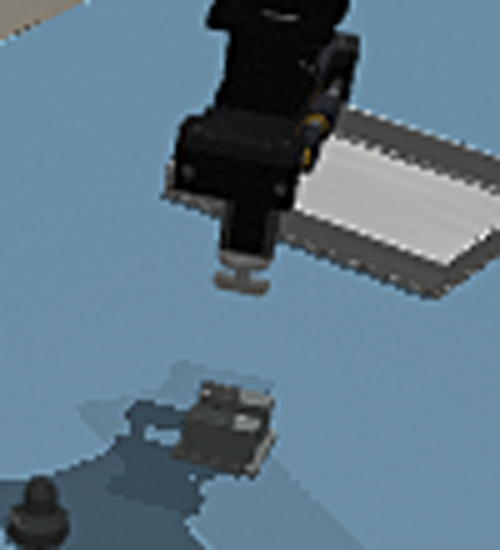

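The key hangs upright in the fingers with its head at about (408,127), clear of the rack. Moving to the slot in two legs with the turn.

Request:
arm_command([
  [255,0,15,-25,-0.13,0,0],
  [255,0,36,-61,-0.26,0,0],
  [255,0,60,-100,-0.39,0,0],
  [255,0,84,-140,-0.52,0,0],
  [255,0,108,-180,-0.65,0,0],
  [255,0,126,-214,-0.78,0,0],
  [255,0,144,-244,-0.91,0,0],
  [255,0,144,-244,-1.04,0,0],
  [255,0,144,-244,-1.17,0,0],
  [255,0,144,-244,-1.3,0,0],
])

```text
time: 14.6
ee_pos: [0.5498, -0.0494, 0.1561]
eef_rot: [-0.028, 0.707, 0.028, 0.706]
ft_force: [-0.1, -0.9, -1.1]
width: 0.0119
```

Run:
```python
from h import *
print(read_state()['joint_positions'].round(2))
go([.483,.344,.15],1.167)
```

```text
[ 0.6   0.3  -0.69  1.71  0.2   1.21 -0.06]
cur [ 0.5498 -0.0494  0.1561] jawyaw 0.079->1.167 row [  6.4 397.5 -35.4] [-1.088 -0.002 -0.002] t 14.6 w 0.011913396254368847
```

Request:
arm_command([
  [255,0,30,-2,-0.1,0,0],
  [255,0,75,-6,-0.22,0,0],
  [255,0,120,-10,-0.34,0,0],
  [255,0,165,-14,-0.46,0,0],
  [255,0,210,-18,-0.58,0,0],
  [255,0,255,-22,-0.7,0,0],
  [255,0,300,-26,-0.82,0,0],
  [255,0,345,-30,-0.94,0,0],
  [255,0,380,-34,-1.05,0,0],
  [255,0,397,-35,-1.09,0,0],
])

```text
time: 15.6
ee_pos: [0.4841, 0.3469, 0.1562]
eef_rot: [-0.39, 0.59, 0.392, 0.588]
ft_force: [-0.2, -0.2, -1.9]
width: 0.0118
```

Request:
arm_command([
  [255,20,0,0,0,0,0],
  [255,20,0,0,0,0,0],
  [255,20,0,0,0,0,0],
])

```text
time: 15.9
ee_pos: [0.4865, 0.3427, 0.1366]
eef_rot: [-0.388, 0.592, 0.388, 0.59]
ft_force: [-1.1, -0.6, -0.8]
width: 0.0118
```

Run:
```python
from h import *
print(read_state()['joint_positions'].round(2))
go([.4833,.3438,.105],1.167)
s=snap('side','s11.png');t=snap('top','t11.png')
c=lambda im,x,y,w,h,k:cv2.resize(im[y:y+h,x:x+w],None,fx=k,fy=k,interpolation=cv2.INTER_CUBIC)[:,:,::-1]
cv2.imwrite('pics/c11.png',np.hstack([c(s,222,190,80,100,5),c(t,195,140,80,100,5)]))
```

```text
[ 0.05  0.51 -0.97  1.61  0.44  1.26  0.17]
cur [0.4865 0.3427 0.1366] jawyaw 1.162->1.167 row [31.6  3.4 -0.2] [-0.005 -0.002 -0.001] t 15.9 w 0.01184032679621271
```

View pics/c11.png

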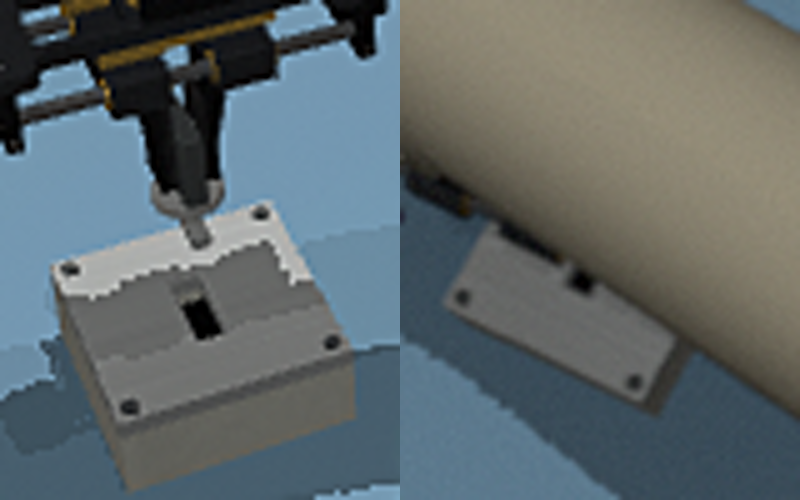

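The key is above the slot, with its head at side (261,236) and the slot at (262,250). I'll lower it to just above the cover and check the relative offset.

Request:
arm_command([
  [255,20,3,0,0,0,0],
  [255,35,3,0,0,0,0],
  [255,40,3,0,0,0,0],
  [255,40,3,0,0,0,0],
  [255,40,3,0,0,0,0],
])

```text
time: 16.5
ee_pos: [0.4844, 0.3449, 0.0981]
eef_rot: [-0.388, 0.591, 0.388, 0.591]
ft_force: [-0.5, -0.6, -1.2]
width: 0.0117
```

Run:
```python
from h import *
go([.4833,.3438,.09],1.167)
s=snap('side','s12.png')
c=lambda im,x,y,w,h,k:cv2.resize(im[y:y+h,x:x+w],None,fx=k,fy=k,interpolation=cv2.INTER_CUBIC)[:,:,::-1]
cv2.imwrite('pics/c12.png',c(s,232,220,60,60,10))
# predicted key foot corners & slot corners
st=read_state();p=st['ee_pos'];f=p[2]-.0365
def box(c,yaw,l,w,z): 
    a=np.array([np.cos(yaw),np.sin(yaw)]);b=np.array([-a[1],a[0]])
    return [proj('side',[*(c+i*a*l/2+j*b*w/2),z]) for i,j in((1,1),(1,-1),(-1,-1),(-1,1))]
for n,q in(('foot',box(p[:2],1.162-np.pi/2,.030,.006,f)),('head',box(p[:2],1.162-np.pi/2,.036,.010,f+.004)),('slot',box(np.array([.4833,.3438]),-.404,.044,.015,.05))):
    print(n,((np.array(q)-[232,220]+.5)*10-.5).round(0).tolist())
```

```text
cur [0.4844 0.3449 0.0981] jawyaw 1.163->1.167 row [ 8.1  0.6 -1.4] [-0.004  0.     0.   ] t 16.5 w 0.011676347359638411
foot [[263.0, 244.0], [285.0, 237.0], [323.0, 314.0], [300.0, 321.0]]
head [[250.0, 227.0], [288.0, 216.0], [334.0, 308.0], [295.0, 320.0]]
slot [[247.0, 265.0], [303.0, 248.0], [360.0, 360.0], [303.0, 378.0]]
```

View pics/c12.png

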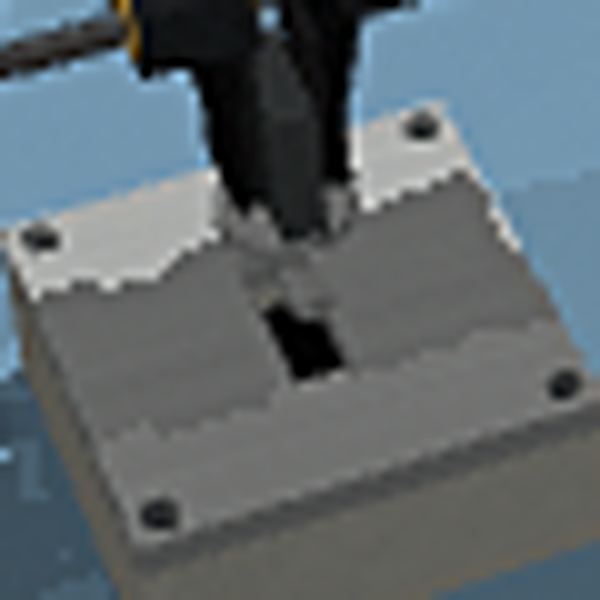

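Run:
```python
from h import *
s=cv2.imread('pics/s12.png')[236:262,248:274]
a=cv2.convertScaleAbs(cv2.resize(s,None,fx=22,fy=22,interpolation=cv2.INTER_NEAREST),alpha=1.8,beta=0)
cv2.imwrite('pics/c13.png',a)
```

```text
(no output)
```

View pics/c13.png

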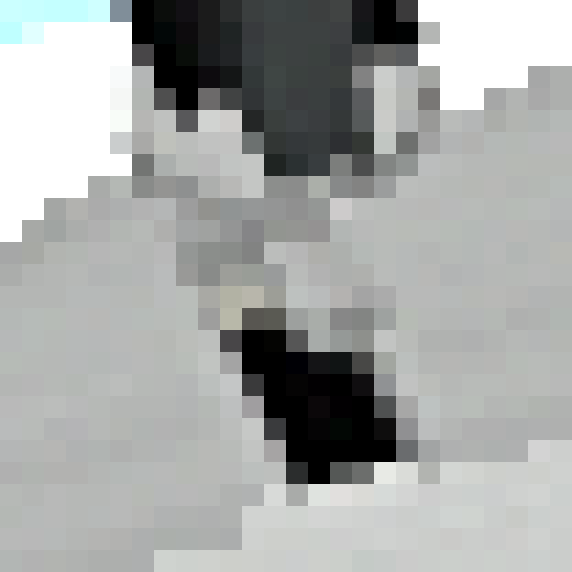

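Run:
```python
from h import *
b=proj('side',[.4833,.3438,.05])
a=np.array([np.cos(-.404),np.sin(-.404)]);c=np.array([-a[1],a[0]])
print('px per mm along',(proj('side',[.4833+.001*a[0],.3438+.001*a[1],.05])-b),'across',proj('side',[.4833+.001*c[0],.3438+.001*c[1],.05])-b)
print('c13 coords for side-only holes',[((proj('side',[x,y,.05])-[248,236]+.5)*22-.5).round() for x,y in((.4833,.3438),(.4844,.3448))])
```

```text
px per mm along [-0.12719519 -0.25590299] across [-0.37733729  0.11549098]
c13 coords for side-only holes [array([315., 335.]), array([302., 335.])]
```

Request:
arm_command([
  [255,4,1,-1,0,0,0],
  [255,9,1,-1,0,0,0],
  [255,9,1,-1,0,0,0],
  [255,9,1,-1,0,0,0],
])

```text
time: 16.95
ee_pos: [0.4827, 0.3442, 0.0883]
eef_rot: [-0.388, 0.591, 0.388, 0.591]
ft_force: [-0.0, -0.2, -1.4]
width: 0.0119
```

Run:
```python
from h import *
go([.4833,.3438,.09],1.167)
snap('side','s14.png');print(read_state()['ft_force'])
s=cv2.imread('pics/s14.png')[236:262,248:274]
a=cv2.convertScaleAbs(cv2.resize(s,None,fx=22,fy=22,interpolation=cv2.INTER_NEAREST),alpha=1.8,beta=0)
cv2.imwrite('pics/c14.png',a)
```

```text
cur [0.4827 0.3442 0.0883] jawyaw 1.163->1.167 row [-1.7 -0.7 -0.1] [-0.004 -0.    -0.   ] t 16.95 w 0.011880148122102661
[-0.25083396  0.51680275 -1.61605278]
```

View pics/c14.png

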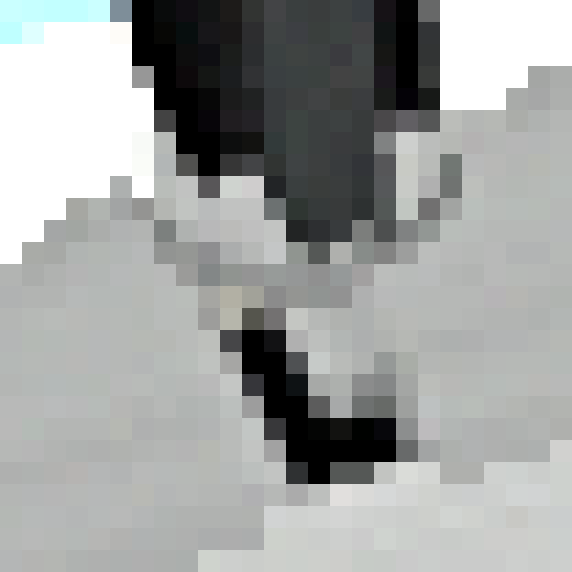

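The head sits against the slot's right edge in the picture: the left gap is about 1.8 px and the right about 0. Along the slot it is fine. Shifting 2 mm along +tool z and looking again.

Request:
arm_command([
  [255,0,0,2,0,0,0],
  [255,0,0,2,0,0,0],
  [255,0,0,2,0,0,0],
  [255,0,0,2,0,0,0],
])

```text
time: 17.4
ee_pos: [0.4836, 0.3461, 0.0885]
eef_rot: [-0.388, 0.591, 0.388, 0.591]
ft_force: [-0.5, 0.2, -1.1]
width: 0.0122
```

Run:
```python
from h import *
go([.4833,.3438,.09],1.167)
snap('side','s15.png');print(read_state()['ft_force'])
s=cv2.imread('pics/s15.png')[236:262,248:274]
a=cv2.convertScaleAbs(cv2.resize(s,None,fx=22,fy=22,interpolation=cv2.INTER_NEAREST),alpha=1.8,beta=0)
cv2.imwrite('pics/c15.png',a)
```

```text
cur [0.4836 0.3461 0.0885] jawyaw 1.163->1.167 row [-1.5 -0.6 -2.2] [-0.004  0.     0.   ] t 17.4 w 0.012235405758697448
[ 0.48370045  0.62663487 -1.72720058]
```

View pics/c15.png

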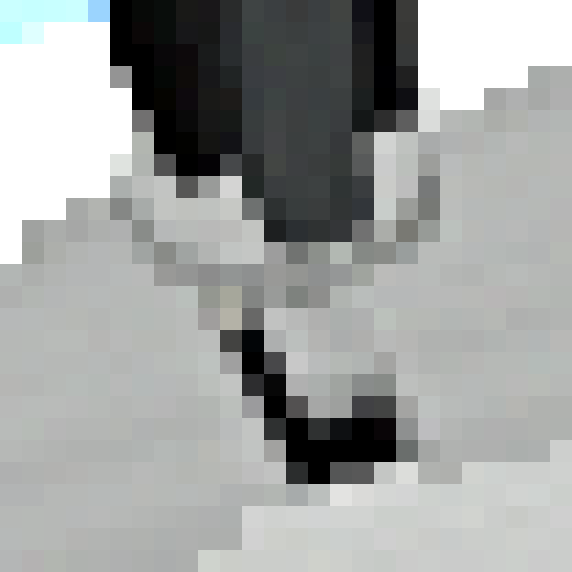

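The gap is now even after allowing for the head's height. Descending slowly and watching the force.

Request:
arm_command([
  [255,2,0,0,0,0,0],
  [255,4,0,0,0,0,0],
  [255,6,0,0,0,0,0],
  [255,8,0,0,0,0,0],
  [255,8,0,0,0,0,0],
])

```text
time: 17.95
ee_pos: [0.4835, 0.3459, 0.0801]
eef_rot: [-0.388, 0.591, 0.388, 0.591]
ft_force: [0.5, -0.2, -1.9]
width: 0.0113
```

No contact force with the foot about 6 mm below the cover's top face. Continuing.

Request:
arm_command([
  [255,3,0,0,0,0,0],
  [255,6,0,0,0,0,0],
  [255,9,0,0,0,0,0],
  [255,12,0,0,0,0,0],
  [255,14,0,0,0,0,0],
  [255,15,0,0,0,0,0],
])

```text
time: 18.55
ee_pos: [0.4835, 0.346, 0.0652]
eef_rot: [-0.388, 0.591, 0.388, 0.591]
ft_force: [0.2, -0.9, -1.8]
width: 0.0119
```

Run:
```python
from h import *
go([.4833,.3438,.09],1.167)
snap('side','s16.png');print(read_state()['ft_force'],read_state()['joint_positions'].round(2))
s=cv2.imread('pics/s16.png')[210:280,222:302]
cv2.imwrite('pics/c16.png',cv2.resize(s,None,fx=8,fy=8,interpolation=cv2.INTER_CUBIC))
```

```text
cur [0.4835 0.346  0.0652] jawyaw 1.163->1.167 row [-24.8  -0.7  -2.1] [-0.004 -0.    -0.   ] t 18.55 w 0.011878859642802412
[-0.54547536 -0.37800039 -1.62848196] [ 0.02  0.58 -0.93  1.68  0.51  1.14  0.11]
```

View pics/c16.png

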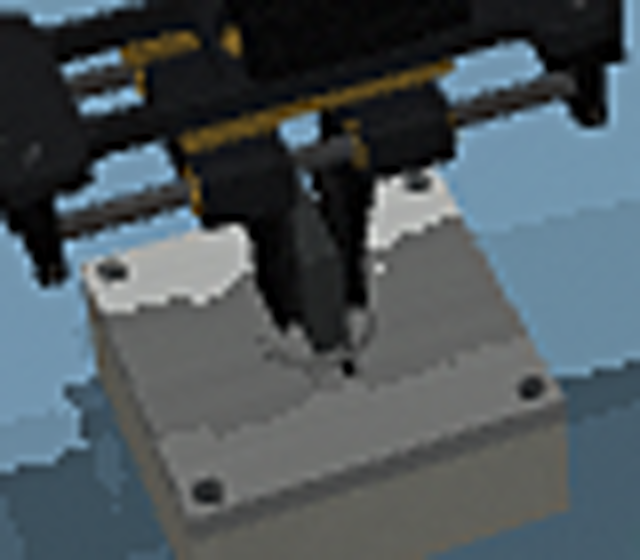

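Request:
arm_command([
  [255,1,0,0,0,0,0],
  [255,1.5,0,0,0,0,0],
  [255,1.5,0,0,0,0,0],
])

```text
time: 18.9
ee_pos: [0.4836, 0.346, 0.064]
eef_rot: [-0.388, 0.591, 0.388, 0.591]
ft_force: [-0.6, -0.0, -1.1]
width: 0.0119
```

The collar is about 0.5 mm above the cover with no load. Turning a quarter turn in stages.

Request:
arm_command([
  [255,0,0,0,0.1,0,0],
  [255,0,0,0,0.2,0,0],
  [255,0,0,0,0.3,0,0],
  [255,0,0,0,0.4,0,0],
  [255,0,0,0,0.5,0,0],
  [255,0,0,0,0.6,0,0],
  [255,0,0,0,0.7,0,0],
])

```text
time: 19.6
ee_pos: [0.4836, 0.3461, 0.0641]
eef_rot: [-0.161, 0.689, 0.161, 0.689]
ft_force: [-0.1, 0.4, -1.0]
width: 0.0114
```

Request:
arm_command([
  [255,0,0,0,0.12,0,0],
  [255,0,0,0,0.24,0,0],
  [255,0,0,0,0.36,0,0],
  [255,0,0,0,0.48,0,0],
  [255,0,0,0,0.6,0,0],
  [255,0,0,0,0.72,0,0],
  [255,0,0,0,0.84,0,0],
  [255,0,0,0,0.87,0,0],
  [255,0,0,0,0.87,0,0],
])

```text
time: 20.5
ee_pos: [0.4835, 0.3462, 0.0641]
eef_rot: [0.142, 0.693, -0.142, 0.693]
ft_force: [-0.1, 0.7, -1.2]
width: 0.0115
```

Run:
```python
from h import *
go([.4833,.3438,.09],-.404)
snap('side','s17.png');print(read_state()['ft_force'],read_state()['torque'],read_state()['joint_positions'].round(2))
s=cv2.imread('pics/s17.png')[210:280,222:302]
cv2.imwrite('pics/c17.png',cv2.resize(s,None,fx=8,fy=8,interpolation=cv2.INTER_CUBIC))
```

```text
cur [0.4835 0.3462 0.0641] jawyaw -0.405->-0.404 row [-25.9  -2.3   0.7] [-0.001  0.     0.   ] t 20.5 w 0.011460739477403956
[ 0.04930941 -0.3157222  -1.62570784] [-0.03828225 -0.12327271 -0.02807331] [-0.2   0.48 -0.63  1.69  0.31  1.07 -1.33]
```

View pics/c17.png

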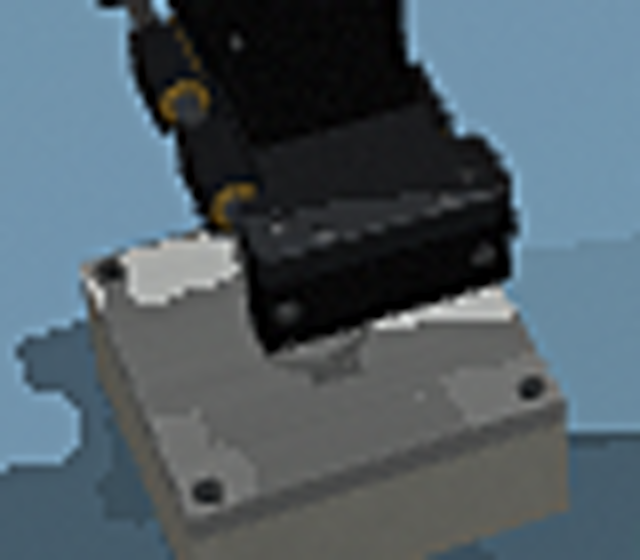

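Turned: the jaws now lie along the slot, so the head lies across it. Seating the collar, then letting go.

Request:
arm_command([
  [255,0.5,0,0,0,0,0],
  [255,1,0,0,0,0,0],
  [255,1,0,0,0,0,0],
])

```text
time: 20.85
ee_pos: [0.4836, 0.3461, 0.0635]
eef_rot: [0.142, 0.693, -0.142, 0.693]
ft_force: [-1.8, -1.7, 5.7]
width: 0.0117
```

Request:
arm_command([
  [0,0,0,0,0,0,0],
  [0,0,0,0,0,0,0],
  [0,0,0,0,0,0,0],
  [0,0,0,0,0,0,0],
  [0,0,0,0,0,0,0],
  [0,0,0,0,0,0,0],
  [0,0,0,0,0,0,0],
  [0,0,0,0,0,0,0],
])

```text
time: 21.65
ee_pos: [0.4836, 0.3461, 0.063]
eef_rot: [0.143, 0.693, -0.143, 0.693]
ft_force: [0.6, 0.1, 0.5]
width: 0.0677
```

Request:
arm_command([
  [0,-10,0,0,0,0,0],
  [0,-30,0,0,0,0,0],
  [0,-60,0,0,0,0,0],
  [0,-100,0,0,0,0,0],
  [0,-130,0,0,0,0,0],
  [0,-130,0,0,0,0,0],
])

```text
time: 22.25
ee_pos: [0.4851, 0.3479, 0.1985]
eef_rot: [0.145, 0.691, -0.141, 0.694]
ft_force: [0.9, 0.5, -0.8]
width: 0.0874
```

Run:
```python
from h import *
s=read_state(); M=R.from_quat(s['eef_rot']).as_matrix()
print(M.T@(np.array([.55,.0,.2])-s['ee_pos'])*1000)
snap('side','s18.png')
s=cv2.imread('pics/s18.png')[210:280,222:302]
cv2.imwrite('pics/c18.png',cv2.resize(s,None,fx=8,fy=8,interpolation=cv2.INTER_CUBIC))
```

```text
[  -2.50651469 -293.7661964   197.26467157]
```

View pics/c18.png

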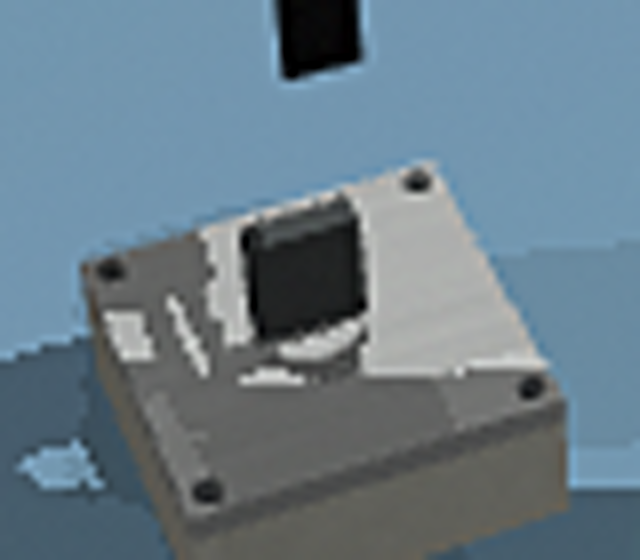

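The key stands upright in the slot at side (260,246), handle across the slot. I'll move the arm clear and check both views.

Request:
arm_command([
  [0,0,-40,26,0,0,0],
  [0,0,-80,52,0,0,0],
  [0,0,-120,80,0,0,0],
  [0,0,-160,107,0,0,0],
  [0,0,-200,134,0,0,0],
  [0,0,-240,161,0,0,0],
  [0,0,-280,188,0,0,0],
  [0,0,-294,197,0,0,0],
  [0,0,-294,197,0,0,0],
])

```text
time: 23.2
ee_pos: [0.5478, -0.0057, 0.1919]
eef_rot: [0.144, 0.693, -0.145, 0.692]
ft_force: [-0.4, 0.6, -0.2]
width: 0.0874
```

Run:
```python
from h import *
s=snap('side','s19.png');t=snap('top','t19.png');st=read_state();print(st['time'],st['ft_force'])
c=lambda im,x,y,w,h,k:cv2.resize(im[y:y+h,x:x+w],None,fx=k,fy=k,interpolation=cv2.INTER_CUBIC)[:,:,::-1]
cv2.imwrite('pics/c19.png',np.vstack([np.hstack([c(s,222,215,80,60,5),c(t,195,155,80,60,5)]),np.hstack([c(s,285,155,80,59,5),c(t,290,150,80,59,5)])]))
```

```text
23.3 [ 0.09663852  0.96551972 -0.03013139]
```

View pics/c19.png

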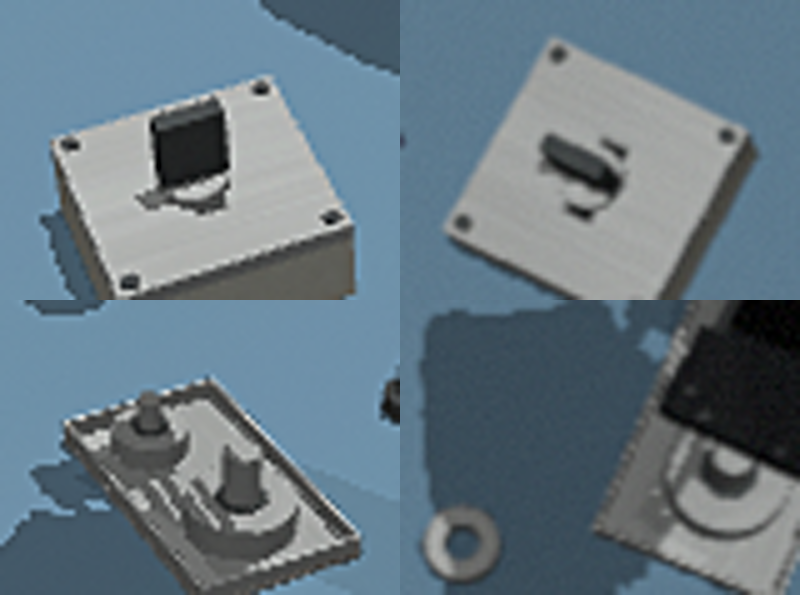

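Both views agree: the handle lies across the slot with both slot ends showing evenly beside the collar, at top (234,190). The weight stands flat in the tray beside the small one, and the ring is where it was. Handing in.

```bash
python3 -c "
from bench import *
print(close_job())"
```

```text
the job is handed in; nothing more can be done
None
```

The job is handed in at about 23 s of the 69 s allowed; no verdict was reported.

**What I did:** I set the weight down upright on the tray floor beside the smaller one and released it after feeling contact. I lifted the key from its rack, moved it 2 mm across the slot after a close look, and passed its head through the slot without contact force. I turned it 90°, seated the collar and let go.

**Last checks:**
- **Key:** it stands upright with its handle across the slot. The last jaw angle was within 0.01 rad of the measured slot direction, and both slot ends show evenly beside the collar.
- **Weight:** it stands flat in the tray, at about x −37 mm, y −1 mm in the tray frame.
- **Clearance:** the arm is clear of everything, with about 1 N of sensor noise on the wrist. The ring and the smaller weight look unmoved. I did not check the nozzle again at the end, but no move passed near it.

**What disagreed:** the two cameras differed by 2–6 mm in triangulation, and my first slot estimate was about 2 mm off across the slot, which I corrected from the side view. The key's yaw in the rack scattered between 0.23 and 0.48 rad, but the jaws closed on the handle without trouble.

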